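# Lock the air gauge's supply and lift the master ring for the free-air check

### The arm

A 6-joint arm with a two-finger parallel gripper is mounted at the origin on the work surface. World frame = base frame: x ahead of the robot, y to its left, z up, the work surface at z = 0. Lengths are in m, angles in rad, forces in N, time in s.
With the tool pointing down it reaches from about 0.375 to 0.925 m from the base axis. Payload 5.7 kg.
Tool frame: the origin (TCP) lies midway between the tips of the shut fingers; the grasp point (between the pads) lies 19 mm behind it; z points along the fingers, y is the line along which they close (so a half turn about z gives the same grasp; the last joint's range is limited). The gripper opens to 88 mm and grips with 3 to 60 N. Pads are 20 mm wide; open, the fingers measure 115 mm over their backs; the gripper's body (75 mm by 178 mm) begins 61 mm behind the grasp point.
Start: joints at [1.158, 0.359, 1.51, -0, 1.272, -0.115], TCP at [0.176, 0.574, 0.223] pointing down, gripper open.
Joint ranges: [-2.97, 2.97], [-1.01, 2.36], [0.21, 2.38], [-0.96, 4.11], [0.2, 2.71], [-2.98, 2.98]. Speed limits (rad/s): [2.39, 2.39, 3.14, 3.14, 3.14, 3.14].

### API

Orientations are given as a unit quaternion [x, y, z, w].
In Python, from bench import move_ptp, servo_line, goto_joints, move_gripper, sleep, inverse_kinematics, capture, PlanningError, close_job, spot_in, silhouettes, current_clock, current_joint_pos, current_qvel, current_joint_torque, current_position, current_orientation, current_force, current_torque, current_finger_gap, current_grip_force gives the robot as it stands. Calls block until the motion is done:
- move_ptp(position, orientation): joint-space move of the TCP to a pose.
- servo_line(position, orientation=None, rate=0.15, contact_N=None): straight line of the TCP; orientation=None keeps the orientation; rate is the mean speed in m/s. With contact_N (N) it stops when the force on the tool has changed by that much, and returns True; else False.
- goto_joints(angles): joint-space move.
- move_gripper(opening): finger opening in m; the grip force is fixed at half the most; returns when the fingers have stopped.
- sleep(seconds).
- inverse_kinematics(position, orientation): joint angles nearest the present ones, or None.
- capture(name): name is "scene" or "top" or "wrist"; returns a dict with "image" (480x640x3 uint8, blue, green, red), "range_z" (480x640 float32, m along the optical axis (not along the pixel's ray), 0 where there is no reading), "intrinsics" (3x3 intrinsics, pixels), "k1" (the pictures are not rectified: a ray, as slopes to the right and down, at radius r is drawn at 1 + k1 r^2 times it, then the intrinsics apply), "R" (3x3) and "t" (3): a world point X has camera coordinates R X + t. Camera axes: x right, y down, z forward; pixel columns grow to the right and rows downward; lengths in m; the calibration is good to about 2 mm. A picture is of the moment at which its call begins.
A pose or a line that the arm cannot do raises PlanningError and nothing moves.
- close_job(): hands the job in; it is judged then, once.
Trained networks look in the newest picture that a camera, given by its name, has taken for a name from the list of things; names that differ only in an ending like _2 or _b are one class to them, and where a whole thing is asked for, a point or a joint stands for the part that bears it (a point fixed in the world has none). Each returns a list of dicts, best first, with "conf" (0 to 1); they miss things now and then, are a little off and sometimes report something else, mostly with a low value. They report only what shows in the picture. A call takes as long as a camera call. They do not tell look-alikes from the thing itself.
- spot_in(camera, query): "xy" ([column, row] in pixels, amid what is visible of it).
- silhouettes(camera, query): "region" (480x640 bool, what is visible of it) and "xy" ([column, row] in pixels, amid what is visible of it).
Readings, each from a call of its own:
- current_clock(): time.
- current_joint_pos(): joint angles.
- current_qvel(): joint speeds.
- current_joint_torque(): joint torques, N m.
- current_position(): TCP position.
- current_orientation(): TCP orientation.
- current_force(): force on the tool from outside, world axes, zero at the start.
- current_torque(): the same for the moment, N m.
- current_finger_gap(): finger opening in m.
- current_grip_force(): force on a finger pad.
Only numpy, scipy, OpenCV 4.12 (cv2) and the standard library are available. Lean on these libraries where they do the work, as an engineer would, in place of code of your own. Each camera call takes 0.05 s, during which the arm holds its last target. There are 200 camera calls.

### The job

Get the bench air gauge ready for its free-air check: turn the regulator's black bar knob clockwise until its white pointer stands at the red mark, then slide the brass fork lock fully home over the knob so the setting cannot shift. Then grip the steel master ring by its outside, lift it straight up off the air spindle until its underside is about 30 mm above the spindle's nose, and hold it there over the spindle, level and still, for three seconds while the gauge settles. Finish while still holding it there: do not put it down or let go, and leave the other tools on the granite where they lie.

Things in the scene. Friction and masses are not known exactly. Their poses are not given: they have to be found in the camera images.
- regulator: Fixed air regulator: granite block 110 (x) x 220 (y) x 40 mm high, origin under its centre on the table. Its +y runs along the dovetail groove, from the brass lock to the knob. Knob axis upright through (0, 55) mm, over an aluminium dial plate (68 mm across, top at 46 mm) with a red mark at its +y edge. A thin rigid pipe leaves its +x side, below 30 mm height, to 93 mm from the origin.
- knob (a joint): Angle of the regulator knob, rad, growing clockwise seen from above; it stays where it is left (0.05 N m friction). 1.5 = white pointer at the red mark (along the block's +y); starts at 0.3 to 1.0, range 0 to 2.0. The lock's fork passes over the bar only when it is within about 0.15 rad of the mark.
- knob_grip (a point): Point on the knob's axis 73 mm above the table, at the height to grip. Knob: black bar 12 mm thick, 40 mm long, standing from 52 to 86 mm above the table, on a black disc 44 mm across (46 to 52 mm). The point turns with the knob: its +y points along the bar to the end with the white pointer line; z up.
- lock (a joint): Travel of the brass lock in m: 0 = fully back, 0.060 = fully home against its stop, towards the knob. Starts at 0 to 0.010. Slides with about 2 N of friction and stays where it is left.
- lock_post (a point): Centre of the lock's thumb post, 80 mm above the table: upright brass post 18 mm in diameter, free from 60 to 92 mm above the table. It stands 115 mm from the knob's axis when back, 55 mm when home. The point's +y points along the travel to the knob. Ahead of it a flat fork, 38 mm wide, 53.5 to 59.5 mm above the table, with an 18 mm slot, straddles the knob's bar when home.
- spindle: Fixed upright air spindle, origin under its centre on the table, z up along its axis: round iron flange 84 mm across, 12 mm high; column 48 mm across up to the shoulder at 80 mm; then the chrome spindle, 28 mm across, up to its nose 114 mm above the table. A thin rigid pipe stands at its own +x side, below 40 mm height, to 60 mm from the axis.
- ring: Loose steel master ring with a knurled band, 60 mm outside diameter, 33 mm bore, 26 mm high, 0.34 to 0.55 kg; origin at the centre of its underside, z up along its axis. It starts seated on the spindle's shoulder (underside 80 mm above the table, top 106 mm), with the spindle through its bore; it overhangs the column by 6 mm all round.
- angle_plate: Bystander: blued L-shaped angle plate, 80 x 100 mm foot, 80 mm high, origin at the centre of its underside.
- indicator: Bystander: chrome dial test indicator on a stand, base 55 x 50 mm, 152 mm high, origin at the centre of its underside.
- square: Bystander: steel square lying flat, about 115 x 80 mm, 14 mm high, origin near the middle of its underside.
- height_block: Bystander: small cast aluminium stepped height block, 44 x 60 mm, 62 mm high, origin at the centre of its underside.
Not all that is in view belongs to the job. Several things look just like the spindle: the one meant starts farthest to the robot's left. Leave any blue look-alike of the ring alone.

How it is judged:
By the outcome, as a careful person would: the job done as asked, in the order asked, and still so for the second after the job is handed in, while the arm keeps its last pose, push and grip.
It also fails if it takes over 62 s, if anything falls off the work surface, if the arm or the gripper's body presses on something with over 40 N, if the wrist force passes 120 N, or if a joint passes its speed limit or range.

## Working session

There is one attempt and no reset: what is moved stays moved. The work goes in short steps, each a Python script; the robot and the scene stay as the last script left them, time stands still between calls to the robot, and variables do not carry over. Pictures are saved under pics/ and viewed, at most 10 in all, crops included, and the job is handed in when it is done.

```bash
ls; mkdir -p pics
cat > h.py <<'E'
import numpy as np, cv2
from bench import *
def undist(c,uv):
    K=c["intrinsics"]; uv=np.atleast_2d(np.float64(uv))
    return cv2.undistortPoints(uv[:,None],K,np.array([c["k1"],0,0,0,0.]))[:,0]
def onplane(c,uv,z):
    n=undist(c,uv); d=np.c_[n,np.ones(len(n))]@c["R"]; o=-c["R"].T@c["t"]
    return o+d*((z-o[2])/d[:,2])[:,None]
def cloud(c,mask):
    v,u=np.where(mask&(c["range_z"]>0)); z=c["range_z"][v,u]
    n=undist(c,np.c_[u,v]); return (np.c_[n,np.ones(len(n))]*z[:,None]-c["t"])@c["R"]
def proj(c,X):
    X=np.atleast_2d(X); return cv2.projectPoints(np.float64(X),cv2.Rodrigues(c["R"])[0],c["t"],c["intrinsics"],np.array([c["k1"],0,0,0,0.]))[0][:,0]
E
python3 - <<'E'
from h import *
for n in("scene","top"):
    c=capture(n); cv2.imwrite(f"pics/{n}.png",c["image"]); np.savez(f"{n}.npz",**c)
    print(n,-c["R"].T@c["t"])
    for q in("regulator","knob","lock","spindle","ring","angle_plate","indicator","square","height_block"):
        for s in silhouettes(n,q):
            if s["conf"]<.3: continue
            P=cloud(c,s["region"]); print(q,round(s["conf"],2),np.round(s["xy"]),np.round(np.median(P,0),3) if len(P) else None,np.round(np.percentile(P,98,axis=0),3) if len(P) else None)
print(current_clock())
E
```

```text
pics
scene [0.89471491 0.59847159 0.74975197]
regulator 0.82 [300. 204.] [ 0.515 -0.119  0.04 ] [ 0.582 -0.04   0.085]
regulator 0.5 [284. 188.] [ 0.518 -0.197  0.059] [ 0.542 -0.134  0.092]
knob 0.61 [316. 202.] [ 0.485 -0.099  0.066] [ 0.502 -0.084  0.088]
lock 0.78 [284. 186.] [ 0.52  -0.197  0.059] [ 0.541 -0.137  0.092]
lock 0.63 [392. 298.] [0.505 0.21  0.019] [0.54  0.233 0.113]
spindle 0.85 [391. 300.] [0.504 0.21  0.016] [0.541 0.233 0.112]
spindle 0.78 [390. 232.] [0.392 0.074 0.039] [0.429 0.1   0.115]
spindle 0.59 [311. 291.] [0.63  0.12  0.038] [0.666 0.143 0.116]
ring 0.71 [392. 276.] [0.5   0.202 0.105] [0.52  0.222 0.108]
ring 0.57 [433. 270.] [0.368 0.199 0.023] [0.394 0.226 0.028]
angle_plate 0.6 [187. 230.] [ 0.777 -0.197  0.029] [ 0.811 -0.165  0.081]
angle_plate 0.56 [280. 360.] [0.76  0.218 0.034] [0.787 0.24  0.151]
indicator 0.69 [279. 361.] [0.761 0.219 0.034] [0.787 0.24  0.151]
square 0.63 [490. 272.] [0.255 0.267 0.007] [0.334 0.293 0.016]
height_block 0.79 [326. 147.] [ 0.323 -0.305  0.041] [ 0.35  -0.281  0.064]
top [0.40377882 0.02167203 1.10937515]
regulator 0.56 [383. 249.] [ 0.502 -0.155  0.04 ] [ 0.576 -0.053  0.086]
knob 0.56 [367. 258.] [ 0.481 -0.104  0.054] [ 0.5   -0.088  0.088]
lock 0.78 [403. 238.] [ 0.516 -0.197  0.059] [ 0.542 -0.143  0.092]
spindle 0.84 [276. 197.] [0.611 0.097 0.019] [0.661 0.137 0.115]
spindle 0.74 [247. 256.] [0.484 0.178 0.013] [0.537 0.216 0.113]
spindle 0.67 [296. 294.] [0.382 0.056 0.017] [0.419 0.094 0.115]
ring 0.57 [232. 304.] [0.364 0.193 0.024] [0.391 0.22  0.029]
angle_plate 0.9 [409. 144.] [ 0.765 -0.225  0.012] [ 0.802 -0.173  0.08 ]
indicator 0.88 [231. 143.] [0.753 0.207 0.033] [0.782 0.23  0.15 ]
indicator 0.47 [366. 256.] [ 0.483 -0.104  0.054] [ 0.5   -0.089  0.088]
square 0.91 [207. 353.] [0.254 0.267 0.008] [0.332 0.29  0.017]
height_block 0.93 [454. 324.] [ 0.319 -0.313  0.05 ] [ 0.349 -0.285  0.064]
1.0
```

View pics/scene.png

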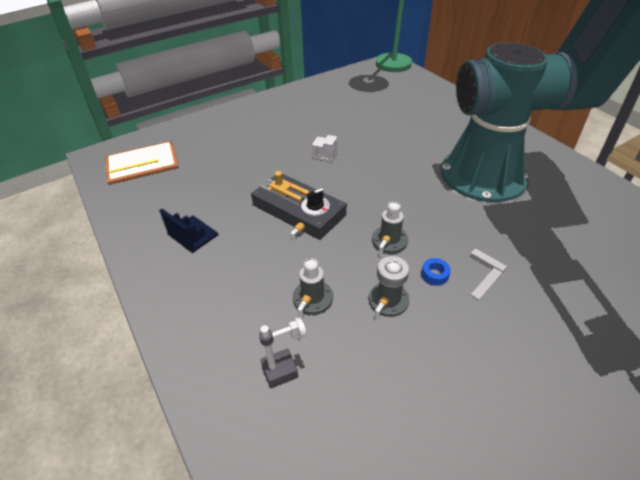

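View pics/top.png

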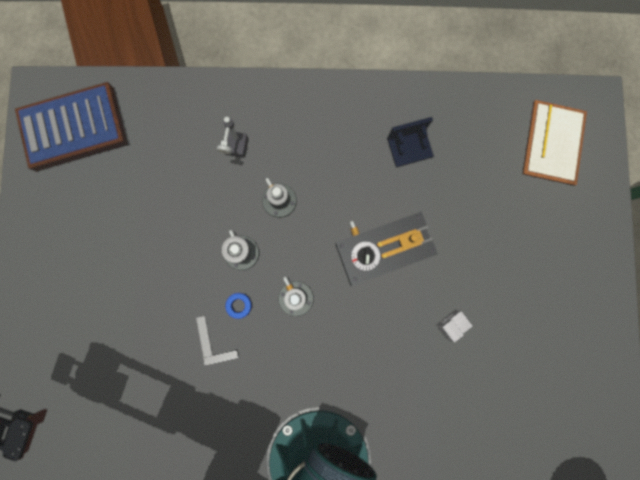

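Three spindle look-alikes in the scene picture: (391,298) at y≈0.20 carrying the steel ring, (391,232) at y≈0.07, and (311,291) at y≈0.12. The leftmost one (391,298) is meant. The blue ring at (433,270) is a decoy. The regulator is at (300,204), with its lock at (284,186) and knob at (316,202). Next I'll take close looks with the wrist camera.

Run:
```python
from h import *
q=current_orientation(); print(q,current_clock())
ims=[]
for n,p in(("wr",[.47,.19,.34]),("wk",[.47,-.15,.34])):
    move_ptp(p,q); c=capture("wrist"); np.savez(n+".npz",**c); ims.append(c["image"])
    print(n,current_clock(),current_position(),"cam",-c["R"].T@c["t"])
    for k in(("ring","spindle") if n=="wr" else("knob","lock","regulator","knob_grip","lock_post")):
        for s in silhouettes("wrist",k):
            if s["conf"]<.3: continue
            P=cloud(c,s["region"]); print(k,round(s["conf"],2),np.round(s["xy"]),np.round(np.median(P,0),3) if len(P) else None,np.round(np.percentile(P,98,axis=0),3) if len(P) else None)
cv2.imwrite("pics/w2.png",cv2.resize(np.vstack(ims),(600//1*1,900))[:, :] if 0 else cv2.resize(np.hstack(ims),(800,300)))
cv2.imwrite("pics/wk.png",ims[1]);cv2.imwrite("pics/wr.png",ims[0])
```

```text
[ 1.48366016e-01  9.88932516e-01 -6.17008915e-05 -2.46856418e-05] 1.0
wr 2.8583 [0.46960929 0.19079463 0.33968992] cam [0.40600938 0.2091573  0.50180508]
ring 0.92 [294.  88.] [0.361 0.194 0.026] [0.391 0.22  0.028]
ring 0.9 [343. 208.] [0.487 0.191 0.106] [0.517 0.218 0.108]
spindle 0.58 [331. 185.] [0.476 0.193 0.013] [0.534 0.228 0.113]
wk 4.2917 [ 0.47027825 -0.14890792  0.33999844] cam [ 0.40645146 -0.13073011  0.50203958]
knob 0.66 [365. 190.] [ 0.479 -0.11   0.053] [ 0.499 -0.09   0.088]
lock 0.78 [296. 242.] [ 0.514 -0.199  0.06 ] [ 0.539 -0.142  0.093]
knob_grip 0.84 [363. 190.] [ 0.479 -0.11   0.053] [ 0.5   -0.089  0.088]
lock_post 0.87 [296. 243.] [ 0.514 -0.197  0.059] [ 0.541 -0.14   0.093]
```

View pics/wk.png

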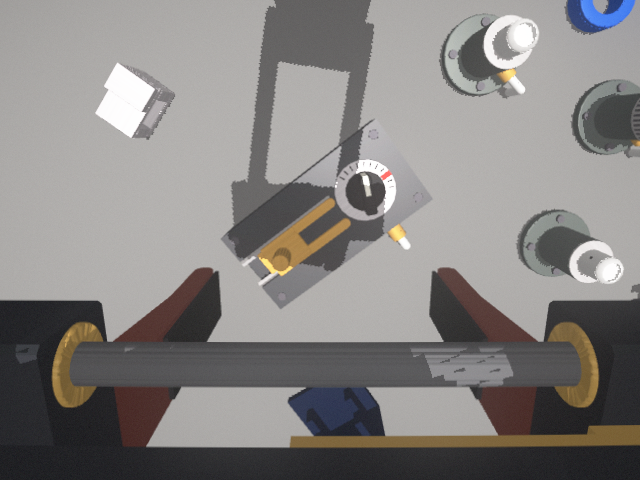

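View pics/wr.png

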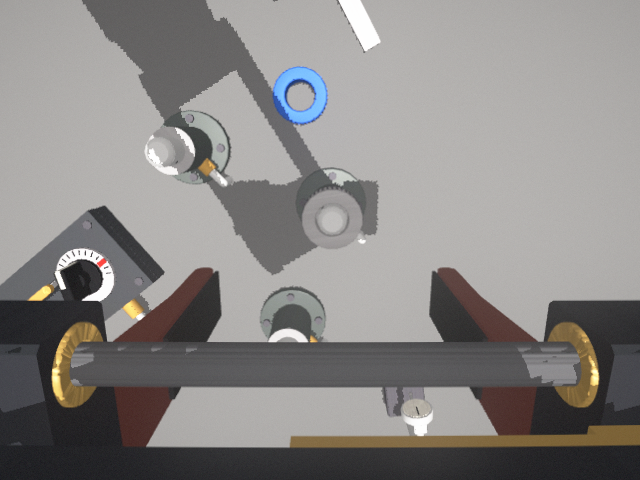

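The wrist picture (wk) shows the pointer at (367,183), about 55° short of the red mark at (386,176), with the lock post at (283,259). In wr, the steel ring sits on the leftmost spindle at (332,219), and the blue ring at (300,95) is separate. Next I'll fit the geometry.

```bash
python3 - <<'E'
from h import *
from scipy.optimize import least_squares
def circ(P,r=None):
    f=lambda p:np.hypot(P[:,0]-p[0],P[:,1]-p[1])-(r or p[2])
    s=least_squares(f,[*P[:,:2].mean(0),r or .02],loss="soft_l1",f_scale=.001); return s.x,np.sqrt(np.mean(f(s.x)**2))
full=np.ones((480,640),bool)
for n in("wk","top","scene"):
    c=dict(np.load(n+".npz")); c["k1"]=float(c["k1"]); P=cloud(c,full)
    near=lambda x,y,r:np.hypot(P[:,0]-x,P[:,1]-y)<r
    post=P[near(.53,-.23,.05)&(P[:,2]>.085)&(P[:,2]<.1)]
    bar=P[near(.48,-.11,.04)&(P[:,2]>.08)&(P[:,2]<.095)]
    im=c["image"].astype(int); v,u=np.where((im[...,2]>130)&(im[...,1]<90)&(im[...,0]<90))
    R=onplane(c,np.c_[u,v],.046); R=R[np.hypot(R[:,0]-.48,R[:,1]+.11)<.045]
    v,u=np.where((im.min(2)>150)); W=onplane(c,np.c_[u,v],.046); W=W[np.hypot(W[:,0]-.48,W[:,1]+.105)<.04]
    h=cv2.convexHull(np.float32(W[:,:2]))[:,0] if len(W)>5 else None
    pm,bm=post.mean(0),bar.mean(0)
    w,V=np.linalg.eigh(np.cov(bar[:,:2].T)); d=V[:,1]
    mrb=cv2.minAreaRect(np.float32(bar[:,:2]*1000))
    print(n,"post",pm.round(4),len(post),"bar",bm.round(4),len(bar),"dir",np.degrees(np.arctan2(d[1],d[0])),mrb,"red",R.mean(0).round(4),len(R))
    if h is not None: print("  dial",circ(h),circ(h,.034))
    a=bm-pm; print("  axis deg",np.degrees(np.arctan2(a[1],a[0])),np.hypot(a[0],a[1]))
for n in("wr","top","scene"):
    c=dict(np.load(n+".npz")); c["k1"]=float(c["k1"]); P=cloud(c,full)
    A=P[np.hypot(P[:,0]-.49,P[:,1]-.19)<.045]
    r=A[(A[:,2]>.1)&(A[:,2]<.1095)]; h=cv2.convexHull(np.float32(r[:,:2]))[:,0]
    print(n,"ring",len(r),np.median(r[:,2]),circ(h),circ(h,.03),"nose",A[A[:,2]>.1105].mean(0))
E
python3 - <<'E'
import cv2
a=cv2.imread('pics/wk.png');b=cv2.imread('pics/wr.png')
import numpy as np
A=cv2.resize(a[130:310,210:450],(400,300),interpolation=3);B=cv2.resize(b[130:310,210:450],(400,300),interpolation=3)
cv2.imwrite('pics/crop.png',np.hstack([A,B]))
E
```

```text
Traceback (most recent call last):
  File "h.py", line 7, in onplane
    n=undist(c,uv); d=np.c_[n,np.ones(len(n))]@c["R"]; o=-c["R"].T@c["t"]
  File "h.py", line 5, in undist
    return cv2.undistortPoints(uv[:,None],K,np.array([c["k1"],0,0,0,0.]))[:,0]
           ~~~~~~~~~~~~~~~~~~~^^^^^^^^^^^^^^^^^^^^^^^^^^^^^^^^^^^^^^^^^^^
cv2.error: OpenCV(4.12.0) /io/opencv/modules/calib3d/src/undistort.dispatch.cpp:347: error: (-215:Assertion failed) CV_IS_MAT(_src) && CV_IS_MAT(_dst) && (_src->rows == 1 || _src->cols == 1) && (_dst->rows == 1 || _dst->cols == 1) && _src->cols + _src->rows - 1 == _dst->rows + _dst->cols - 1 && (CV_MAT_TYPE(_src->type) == CV_32FC2 || CV_MAT_TYPE(_src->type) == CV_64FC2) && (CV_MAT_TYPE(_dst->type) == CV_32FC2 || CV_MAT_TYPE(_dst->type) == CV_64FC2) in function 'cvUndistortPointsInternal'
```

View pics/crop.png

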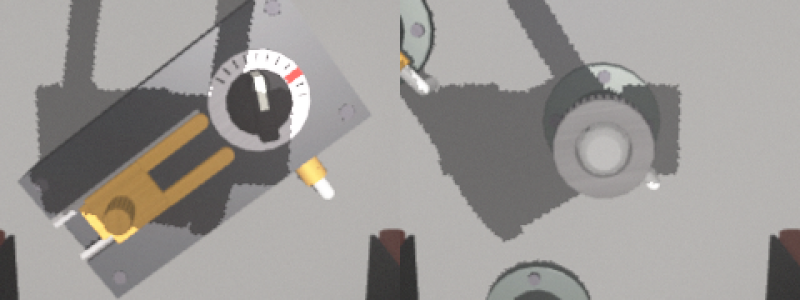

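The crop confirms the steel ring on the leftmost spindle (right half, about (603,150)). It also shows the lock post at (118,215) and the red mark clockwise of the pointer (left half). The red threshold was too tight, so I'll loosen it.

```bash
cat > fit.py <<'E'
from h import *
from scipy.optimize import least_squares
def circ(P,r=None):
    f=lambda p:np.hypot(P[:,0]-p[0],P[:,1]-p[1])-(r or p[2])
    s=least_squares(f,[*P[:,:2].mean(0),r or .02],loss="soft_l1",f_scale=.001); return s.x.round(4),np.sqrt(np.mean(f(s.x)**2)).round(4)
full=np.ones((480,640),bool)
def load(n):
    c=dict(np.load(n+".npz")); c["k1"]=float(c["k1"]); return c
def reg(c):
    P=cloud(c,full); near=lambda x,y,r:np.hypot(P[:,0]-x,P[:,1]-y)<r
    post=P[near(.53,-.23,.05)&(P[:,2]>.087)&(P[:,2]<.1)]
    bar=P[near(.48,-.11,.04)&(P[:,2]>.08)&(P[:,2]<.095)]
    pm,bm=post.mean(0),bar.mean(0); a=bm-pm
    print("post",pm.round(4),len(post),circ(cv2.convexHull(np.float32(post[:,:2]))[:,0],.009),"bar",bm.round(4),len(bar),cv2.minAreaRect(np.float32(bar[:,:2]*1000)),"axis deg",np.degrees(np.arctan2(a[1],a[0])),np.hypot(a[0],a[1]))
    w,V=np.linalg.eigh(np.cov(bar[:,:2].T)); print("bar pca",np.degrees(np.arctan2(V[1,1],V[0,1])))
    im=c["image"].astype(int)
    def px(m,r):
        v,u=np.where(m); X=onplane(c,np.c_[u,v],.046) if len(u) else np.zeros((0,3)); return X[np.hypot(X[:,0]-.48,X[:,1]+.105)<r]
    R=px((im[...,2]-im[...,1:2].max(2)>50)&(im[...,1]-im[...,0]<25),.04)
    W=px(im.min(2)>150,.05)
    if len(R): print("red",R.mean(0).round(4),len(R))
    if len(W)>5: h=cv2.convexHull(np.float32(W[:,:2]))[:,0]; print("dial",circ(h),circ(h,.034))
E
python3 - <<'E'
from fit import *
for n in("wk","top","scene"): print(n); reg(load(n))
for n in("wr","top","scene"):
    P=cloud(load(n),full)
    A=P[np.hypot(P[:,0]-.49,P[:,1]-.19)<.045]
    r=A[(A[:,2]>.1)&(A[:,2]<.1095)]; h=cv2.convexHull(np.float32(r[:,:2]))[:,0]
    print(n,"ring",len(r),np.median(r[:,2]),circ(h),circ(h,.03),"nose",A[A[:,2]>.1105].mean(0))
E
```

```text
wk
post [ 0.5203 -0.2146  0.0915] 245 (array([ 0.5209, -0.2149,  0.009 ]), np.float64(0.0004)) bar [ 0.4805 -0.1081  0.0858] 475 ((481.0354919433594, -107.98487091064453), (12.049965858459473, 40.78215789794922), 85.5784912109375) axis deg 110.52953313885091 0.1136718929452281
bar pca 175.54467490663617
red [ 0.4721 -0.0812  0.046 ] 56
dial (array([ 0.4788, -0.1036,  0.0488]), np.float64(0.0046)) (array([ 0.4802, -0.0906,  0.034 ]), np.float64(0.015))
top
post [ 0.5226 -0.2152  0.0904] 50 (array([ 0.5229, -0.2146,  0.009 ]), np.float64(0.0006)) bar [ 0.482  -0.1077  0.0852] 92 ((481.60498046875, -107.8813247680664), (11.607338905334473, 39.13432693481445), 88.94790649414062) axis deg 110.68676171041685 0.11489872638841281
bar pca 174.51488178573476
red [ 0.4717 -0.081   0.046 ] 11
dial (array([ 0.4821, -0.1077,  0.0336]), np.float64(0.0006)) (array([ 0.4821, -0.1078,  0.034 ]), np.float64(0.0007))
scene
post [ 0.5224 -0.2099  0.0914] 36 (array([ 0.5215, -0.2109,  0.009 ]), np.float64(0.0007)) bar [ 0.4831 -0.1023  0.0851] 82 ((483.1734619140625, -103.34644317626953), (39.87766647338867, 14.517263412475586), 2.0170674324035645) axis deg 110.07741623832288 0.11458645762701275
bar pca 173.97876659515754
red [ 0.4719 -0.079   0.046 ] 12
dial (array([ 0.483 , -0.1041,  0.0339]), np.float64(0.0005)) (array([ 0.4829, -0.1042,  0.034 ]), np.float64(0.0005))
wr ring 2477 0.10597388099468857 (array([0.4886, 0.1903, 0.0299]), np.float64(0.0002)) (array([0.4886, 0.1903, 0.03  ]), np.float64(0.0002)) nose [0.45779313 0.20878084 0.43305085]
top ring 490 0.10504145356856559 (array([0.4903, 0.1898, 0.0296]), np.float64(0.0004)) (array([0.4904, 0.1898, 0.03  ]), np.float64(0.0006)) nose [0.48876525 0.1914829  0.1126002 ]
scene ring 542 0.10595704012861638 (array([0.4906, 0.1937, 0.0296]), np.float64(0.0008)) (array([0.4905, 0.1935, 0.03  ]), np.float64(0.0009)) nose [0.49240609 0.19758428 0.11248065]
```

```bash
cat >> h.py <<'E'
def yaw(deg):  # tool down, tool y (closing line) at deg from world x
    a=np.radians(deg); h=(np.pi-0)/2
    # y axis=(2xy, y^2-x^2): angle a -> x=cos((a+90)/2..)
    t=(np.pi/2-a)/2; return [float(np.sin(t)),float(np.cos(t)),0.,0.]
def stat(s=""): print(s,"t",round(current_clock(),2),"p",np.round(current_position(),4),"F",np.round(current_force(),1),"gap",round(current_finger_gap(),4),"g",round(current_grip_force(),1),flush=True)
E
python3 - <<'E'
from fit import *
P=cloud(load("wk"),full); k=np.array([.4813,-.1079]); a=np.radians(110.6); d=np.array([np.cos(a),np.sin(a)])
F=P[(P[:,2]>.056)&(P[:,2]<.063)&(np.hypot(*(P[:,:2]-k).T)<.1)]; s=(F[:,:2]-k)@d; l=(F[:,:2]-k)@[-d[1],d[0]]; m=(s<-.03)&(abs(l)<.022)
print("fork tip s",np.percentile(s[m],[50,99]), "lat",np.percentile(l[m],[1,99]))
move_gripper(.034)
for y in(85.5,20.6):
    print(np.round(inverse_kinematics([.4813,-.1079,.058],yaw(y)),2))
move_ptp([.4813,-.1079,.12],yaw(85.5)); stat()
print(servo_line([.4813,-.1079,.058],rate=.08,contact_N=8)); stat("down")
move_gripper(0.0); stat("grip")
E
```

```text
fork tip s [-0.07099589 -0.03416648] lat [-0.01849721  0.01921942]
[-0.36  0.43  1.91 -0.    0.8  -1.85]
[-0.36  0.43  1.91 -0.    0.8  -0.72]
 t 6.39 p [ 0.4825 -0.1085  0.1209] F [-0.1  0.3 -0.1] gap 0.0339 g 0.0
False
down t 7.32 p [ 0.4817 -0.1081  0.0584] F [-0.6  0.3  1.6] gap 0.0338 g 0.0
grip t 7.79 p [ 0.4816 -0.1067  0.0584] F [1.5 6.5 2.3] gap 0.0119 g 30.0
```

Run:
```python
from h import *
for y in(64,42,20.6):
    move_ptp([.4813,-.1070,.058],yaw(y)); stat(y)
q=current_orientation(); print("yaw",90-2*np.degrees(np.arctan2(q[0],q[1])),"T",np.round(current_torque(),2))
move_gripper(.034); stat("open")
servo_line([.4813,-.1070,.13],rate=.15)
move_ptp([.47,-.15,.34],yaw(73)); c=capture("wrist"); np.savez("wk2.npz",**c)
from fit import *
reg(load("wk2")); stat()
cv2.imwrite("pics/wk2.png",c["image"])
```

```text
64 t 8.24 p [ 0.4817 -0.1066  0.0583] F [1.3 4.9 4.4] gap 0.0119 g 30.0
42 t 8.7 p [ 0.4818 -0.1064  0.0583] F [1.1 5.1 5.2] gap 0.0121 g 30.0
20.6 t 9.15 p [ 0.4819 -0.1063  0.0583] F [2.2 5.7 4.7] gap 0.0119 g 30.0
yaw 20.706181374165382 T [ 1.13 -0.3  -0.04]
open t 9.71 p [ 0.4812 -0.1071  0.0579] F [0.  0.2 0.3] gap 0.0338 g 0.0
post [ 0.5195 -0.2137  0.0916] 214 (array([ 0.5208, -0.2146,  0.009 ]), np.float64(0.0003)) bar [ 0.4807 -0.1079  0.0857] 490 ((481.0728454589844, -107.56243896484375), (12.112345695495605, 40.46515655517578), 20.98352813720703) axis deg 110.1763262393607 0.11270490759684845
bar pca 110.67132244674487
red [ 0.4721 -0.081   0.046 ] 53
dial (array([ 0.4799, -0.1047,  0.0497]), np.float64(0.001)) (array([ 0.4739, -0.09  ,  0.034 ]), np.float64(0.015))
 t 11.34 p [ 0.4692 -0.1495  0.3379] F [ 0.9  0.1 -0. ] gap 0.034 g 0.0
```

View pics/wk2.png

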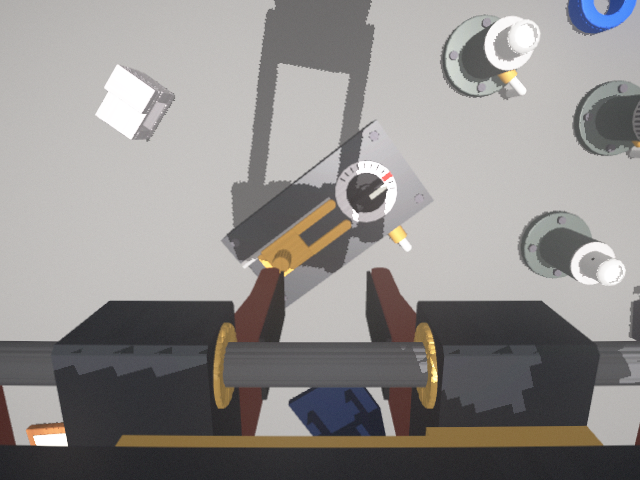

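The white pointer (370,197)→(386,183) now points at the red mark (388,177). The bar measures 110.7° against a block axis of about 110.5°. I'll check that against the block edges, then push the lock home.

Run:
```python
from fit import *
c=load("wk2")
for e in([[281,308],[431,198]],[[222,240],[376,121]]):
    E=onplane(c,e,.04); v=E[1]-E[0]; print("edge deg",np.degrees(np.arctan2(v[1],v[0])),np.hypot(v[0],v[1]))
k=np.array([.4815,-.1068]); a=np.radians(110.5); d=np.array([np.cos(a),np.sin(a)])
p=np.array([.5213,-.2142]); Y=yaw(20.5)
print("post s",(p-k)@d)
at=lambda xy,z:[*map(float,xy),z]
move_ptp(at(p,.13),Y); print(servo_line(at(p,.064),rate=.08,contact_N=8)); stat("down")
move_gripper(0.); stat("grip")
print(servo_line(at(k-d*.065,.064),rate=.06,contact_N=15)); stat("slide")
```

```text
edge deg 110.67736009924737 0.21636321876214307
edge deg 110.25205722220007 0.21705183706793488
post s -0.11453684689940472
False
down t 13.22 p [ 0.5217 -0.2144  0.0644] F [-0.8 -0.5 -0.3] gap 0.034 g 0.0
grip t 13.62 p [ 0.5221 -0.2143  0.0645] F [2.5 1.4 2. ] gap 0.0173 g 30.0
False
slide t 14.6 p [ 0.5042 -0.1662  0.0644] F [3.5 2.4 6.2] gap 0.0174 g 30.0
```

Run:
```python
from h import *
k=np.array([.4815,-.1068]); a=np.radians(110.5); d=np.array([np.cos(a),np.sin(a)])
at=lambda xy,z:[*map(float,xy),z]
print(servo_line(at(k-d*.047,.064),rate=.03,contact_N=14)); stat("stop")
p=np.array(current_position()[:2]); print("s",(p-k)@d,"F along",np.array(current_force())[:2]@d)
move_gripper(.034); stat("open"); 
c=np.array(current_position()[:2]); servo_line(at(c,.14),rate=.15)
move_ptp([.47,-.15,.34],yaw(73)); c=capture("wrist"); np.savez("wk3.npz",**c); cv2.imwrite("pics/wk3.png",cv2.resize(c["image"][100:340,200:520],(800,600)))
from fit import *
P=cloud(c,full); n=lambda r:np.hypot(P[:,0]-.5008,P[:,1]+.158)<r
po=P[n(.02)&(P[:,2]>.089)&(P[:,2]<.1)]; pc=circ(cv2.convexHull(np.float32(po[:,:2]))[:,0],.009)[0][:2]
b=P[(np.hypot(P[:,0]-.481,P[:,1]+.1078)<.03)&(P[:,2]>.08)&(P[:,2]<.0885)]
print("post",pc,"dist",np.hypot(*(pc-[.4810,-.1077])),cv2.minAreaRect(np.float32(b[:,:2]*1000)))
```

```text
True
stop t 15.03 p [ 0.5015 -0.1587  0.0645] F [-0.3 -2.7  1.4] gap 0.0174 g 30.0
s -0.05557927412529688 F along -2.413777315023907
open t 15.52 p [ 0.5035 -0.1597  0.0649] F [-0.5  0.  -0.5] gap 0.0341 g 0.0
post [ 0.5002 -0.1596] dist 0.05533760023709014 ((481.29034423828125, -107.6035385131836), (12.444104194641113, 40.63489532470703), 20.501779556274414)
```

View pics/wk3.png

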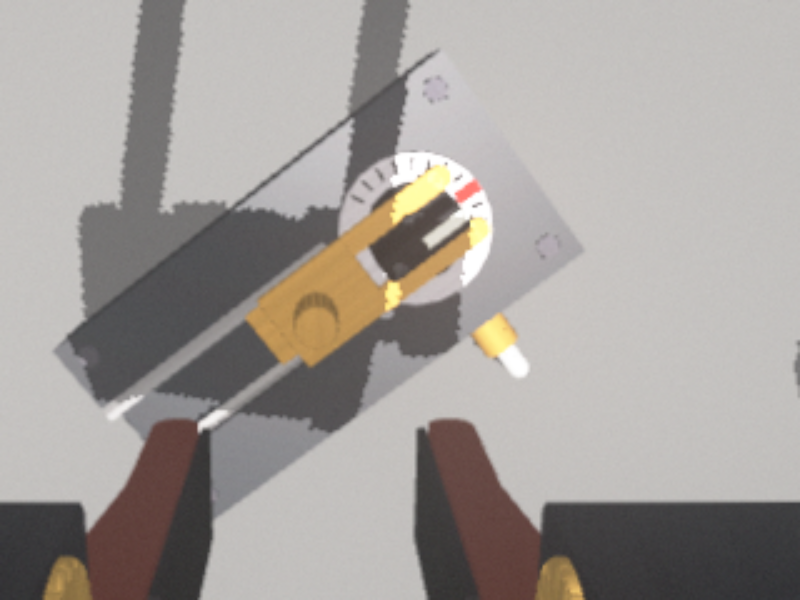

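The fork straddles the bar, the pointer lies at the red mark, and the post is at 55.3 mm against 55 mm expected. I'll push once more, harder, from behind the post with shut fingers to be sure it's home.

Run:
```python
from h import *
k=np.array([.4815,-.1068]); a=np.radians(110.5); d=np.array([np.cos(a),np.sin(a)])
at=lambda xy,z:[*map(float,xy),z]; c=np.array([.5010,-.1588]); Y=yaw(20.5)
move_gripper(0.); b=c-d*.030
move_ptp(at(b,.12),Y); print(servo_line(at(b,.066),rate=.1,contact_N=8)); stat("down")
print(servo_line(at(c-d*.008,.066),rate=.03,contact_N=20)); stat("push")
p=np.array(current_position()[:2]); print("s",(p-k)@d,"F along",np.array(current_force())[:2]@d)
servo_line(at(b,.066),rate=.1); servo_line(at(b,.16),rate=.2)
move_ptp([.47,-.15,.34],yaw(73))
c=capture("wrist")
from fit import *
P=cloud(c,full); n=lambda r:np.hypot(P[:,0]-.5008,P[:,1]+.158)<r
po=P[n(.02)&(P[:,2]>.089)&(P[:,2]<.1)]; pc=circ(cv2.convexHull(np.float32(po[:,:2]))[:,0],.009)[0][:2]
print("post",pc,"dist",np.hypot(*(pc-[.4810,-.1077]))); stat()
```

```text
False
down t 19.38 p [ 0.512  -0.1871  0.0666] F [-0.7  0.2 -0.2] gap 0.0003 g 0.0
True
push t 19.91 p [ 0.5083 -0.1771  0.0666] F [-0.3 -3.5  0.4] gap 0.0006 g 1.9
s -0.0752214920533932 F along -3.1702713160695075
post [ 0.5004 -0.1596] dist 0.0554073099870405
 t 21.69 p [ 0.4693 -0.1498  0.3378] F [-0.6  0.6  0.4] gap 0.0007 g 0.0
```

Lock is home; 20 N did not move it. On to the ring.

Run:
```python
from h import *
x,y=.4893,.1910; Y=yaw(73)
move_gripper(.088)
move_ptp([x,y,.15],Y); c=capture("wrist"); print(servo_line([x,y,.074],rate=.1,contact_N=8)); stat("down")
move_gripper(0.); stat("grip"); print(np.round(current_torque(),2))
```

```text
False
down t 25.48 p [0.4898 0.191  0.0744] F [-0.4  0.   0.4] gap 0.0879 g 0.0
grip t 26.03 p [0.4896 0.1912 0.0743] F [-0.6 -0.3  3.6] gap 0.06 g 30.0
[ 0.14  0.07 -0.07]
```

Run:
```python
from h import *
x,y=.4893,.1910
print(servo_line([x,y,.100],rate=.04,contact_N=15)); stat("l1")
print(servo_line([x,y,.138],rate=.04,contact_N=15)); stat("l2"); print(np.round(current_torque(),2))
c=capture("wrist"); s=capture("scene"); np.savez("s2.npz",**s)
cv2.imwrite("pics/end.png",np.hstack([cv2.resize(c["image"],(400,300)),cv2.resize(s["image"][210:330,310:470],(400,300))]))
q=current_orientation(); print(q)
from fit import *
P=cloud(s,full); A=P[(np.hypot(P[:,0]-.492,P[:,1]-.195)<.04)&(P[:,2]>.1)&(P[:,2]<.2)]; print(len(A),np.histogram(A[:,2],np.arange(.1,.2,.005)))
```

```text
False
l1 t 26.83 p [0.4892 0.191  0.1   ] F [ 0.2 -0.9 -4. ] gap 0.0596 g 30.0
False
l2 t 27.93 p [0.4891 0.1909 0.1378] F [ 0.4  0.  -5.2] gap 0.0602 g 30.0
[-0.    0.06  0.05]
[ 1.47835785e-01  9.89011849e-01 -1.53305670e-04 -3.44869841e-04]
697 (array([ 22,  51,  33,   3,   0,   0,   0,   3,  25,  55,  73,  57,  69,
       164,  75,  16,  16,  14,  11]), array([0.1  , 0.105, 0.11 , 0.115, 0.12 , 0.125, 0.13 , 0.135, 0.14 ,
       0.145, 0.15 , 0.155, 0.16 , 0.165, 0.17 , 0.175, 0.18 , 0.185,
       0.19 , 0.195]))
```

View pics/end.png

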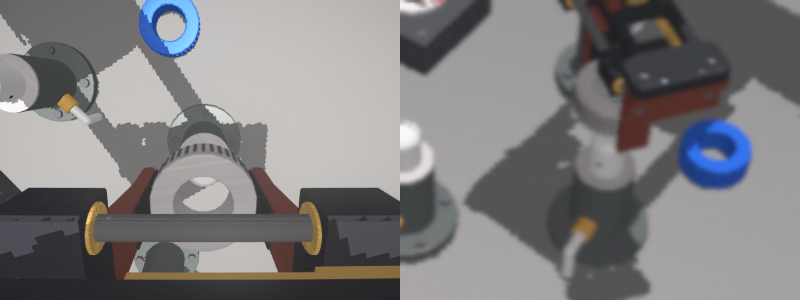

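The ring is held over the spindle, its top about 169 mm up, which puts its underside about 29–30 mm above the nose. I'll check that it is level, hold, and hand in.

Run:
```python
from fit import *
servo_line([.4893,.1910,.1383],rate=.04)
sleep(1.); c=capture("wrist"); s=silhouettes("wrist","ring")
P=cloud(c,full); A=P[(np.hypot(P[:,0]-.489,P[:,1]-.191)<.031)&(P[:,2]>.16)&(P[:,2]<.178)]
m=np.median(A[:,2])
for _ in range(5):
    B=np.c_[A[:,:2]-[.489,.191],np.ones(len(A))]; k=np.linalg.lstsq(B,A[:,2],rcond=None)[0]; A=A[abs(A[:,2]-B@k)<.0015]
print(m,len(A),"tilt deg",np.degrees(k[:2]),"top z",k[2]); stat()
sleep(3.5); stat(); print(np.abs(current_qvel()).max())
if np.hypot(*k[:2])<.06: print(close_job())
```

```text
0.16975858117440606 9039 tilt deg [ 0.34794893 -0.13019778] top z 0.16980090339958043
 t 29.38 p [0.4893 0.191  0.1383] F [ 0.4 -0.2 -5.8] gap 0.0599 g 30.0
 t 32.88 p [0.4893 0.191  0.1383] F [ 0.  -0.2 -5. ] gap 0.06 g 30.0
0.0015354752693556583
the job is handed in; nothing more can be done
None
```

The job is handed in at about 33 s of the 62 s allowed: the knob's pointer is at the red mark, the lock is fully home, and the steel ring was held level and still about 30 mm above the spindle's nose for over three seconds and is still gripped there.

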